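Close up the RF shield box on a flight board

TASK

A flight controller board lies ready in the nest of the grey shield box. Push the white hold-down flap over and fully down onto it, and only then push the lid over and fully shut, without slamming it. Grip and lift nothing, do not touch the board or the black foam and copper gasket on the inner faces, and leave the tools and parts around the box where they are.

Things in the scene. Friction and masses are not known exactly. Their poses are not given: they have to be found in the camera images.
- shield_box: Grey metal RF shield box fixed to the worktop left or right of the blue mat: open tub 140 mm (its x) x 150 mm (its y) x 50 mm high, wall 5 mm. Origin at worktop level under the tub's centre; x points from the front to the lid's hinge, y left, z up. Brass connectors stand out 11 mm at the right, a data socket 8 mm at the left. A nest block 66 x 70 mm, top at z = 27 mm, lies centred.
- flap (a joint): Angle of the white hold-down flap: 0 = fully down, level over the board; 1.57 = upright; stop at 1.75. Starts nearly upright; its free end folds towards the back (box +x) and down. The hinge has friction: the flap stays at any angle it is left at, and about 1 N at its free end moves it.
- flap_hinge (a point): On the flap's hinge axis, mid-width. The axis runs along the box's y at box x = -57.5 mm, z = 38 mm, near the front wall, in the middle of the plate's thickness.
- flap_edge (a point): Middle of the flap's free edge on its outer face. The flap is a plate 60 mm wide (54 mm next to the hinge), 6 mm thick, reaching 78 mm from the axis. The outer face looks to the front when upright and up when down, then at z = 41 mm, 9 mm below the tub's rim. Black foam covers the other face, 6 mm thick.
- lid (a joint): Angle of the lid: 0 = fully shut; 1.57 = upright; stop at 1.9. Starts about upright (1.45 to 1.8); swings over to the front (box -x) and down. The hinge has friction: the lid stays at any angle it is left at, even nearly shut; 1 to 8 N near its free edge moves it. While the flap stands up the lid cannot shut: it strikes the flap.
- lid_hinge (a point): On the lid's hinge axis, mid-width. The axis runs along the box's y at box x = 74 mm, z = 50 mm, just behind the back wall.
- lid_edge (a point): Middle of the lid's free edge on its outer face. The lid is a plate 152 mm wide, 8 mm thick, reaching 145 mm from the axis. The outer face lies 10 mm outside the axis: it looks to the back when upright and is the top, at z = 60 mm, when shut. A copper gasket strip and black foam cover the inner face, to 5 mm on the inner side of the axis.
- flight_board: Small green circuit board, 37 x 36 x 5 mm, loose in the 4 mm deep pocket of the nest at the tub's centre. Origin at the centre of its underside, about 24 mm above the worktop. Not to be touched or lifted.
- motor: Small black motor with a red cap and three leads, 28 x 67 x 31 mm, standing loose on the blue mat (8 mm thick) in front of the robot. Origin at the middle of its underside. Leave alone.
- pen_torch: Grey pen torch, 19 mm thick, 134 mm long (its y), loose on the worktop behind the blue mat. Origin at its underside's centre. Leave alone.
- tweezers: Black tweezers, 13 x 126 x 10 mm (long along its y), loose on the blue mat (8 mm thick). Origin at its underside's centre. Leave alone.
- hex_driver: Slim hex driver with a purple grip, 13 mm thick, 160 mm long (its y), loose on the worktop behind the blue mat. Origin at its underside's centre. Leave alone.
- glue_bottle: Small white glue bottle with a blue cap, 29 mm across, 92 mm tall, standing loose in front of the soldering station. Origin at its underside's centre. Leave alone.
- charger_brick: Grey charger brick, 86 x 201 x 31 mm (long along its y), fixed to the worktop on the side of the blue mat where the box is not. Origin at its underside's centre. Not part of the job.

How it is judged:
By the outcome, as a careful person would: the job done as asked, in the order asked, and still so for the second after the job is handed in, with the robot touching nothing.
It also fails if it takes over 48 s, if anything falls off the work surface, if the arm or the gripper's body presses on something with over 40 N, if the wrist force passes 120 N, or if a joint passes its speed limit or range.

ROBOT

A 6-joint arm with a two-finger parallel gripper is mounted at the origin on a cart in front of the work surface, level with it; the furniture and walls round the work are solid. World frame = base frame: x ahead of the robot, y to its left, z up, the work surface at z = 0. Lengths are in mm, angles in rad, forces in N, time in s.
With the tool pointing down it reaches from about 275 to 750 mm from the base axis. Payload 10.2 kg.
Tool frame: the origin (TCP) lies at the very end of the fingers, on their centre line; the grasp point (between the pads) lies 19 mm behind it; z points along the fingers, y is the line along which they close (so a half turn about z gives the same grasp; the last joint's range is limited). The gripper opens to 85 mm and grips with 20 to 120 N. Pads are 22 mm wide; open, the fingers measure 114 mm over their backs; the gripper's body (76 mm by 85 mm) begins 54 mm behind the grasp point. The pads swing forward as they close: fully open they stand 13 mm farther back than shut.
Start: joints at [0.907, 0.313, 1.498, -0, 1.331, -0.223], TCP at [224.011, 474.816, 231.294] pointing down, gripper open.
Joint ranges: [-2.94, 2.94], [-0.97, 2.17], [0.19, 2.56], [-1.23, 4.37], [0.02, 3.11], [-2.88, 2.88]. Speed limits (rad/s): [2.39, 2.39, 3.01, 3.14, 3.14, 3.14].

INTERFACE

Orientations are given as a rotation vector (axis times angle).
In Python, from plant import bot gives the robot as it stands.
- The arm moves only by the tool servo_tool, never from a script. Its argument "motion" is a list of rows, each a list of 4 numbers: the shift along the tool's x, y, z in cm, then the turn about the tool's z in rad. A call has 1 to 12 rows; each row shifts and turns the commanded pose from where the row before left it, along the tool's axes as they then stand; what a row does not reach is not made up. A row lasts 1/10 s, in which the tool goes at most 50 mm and 8.59 degrees, less where a joint would pass 70% of its speed; a pose out of reach is approached as far as the arm can. A call is refused whole if a number of a shift passes 5 or a number of a turn 0.15, either way. A call with a gripper value outside its range is refused whole. "gripper" is the closure, from 0 (fully open) to 1 (shut), set as the call begins (left out, the last holds). The fingers move at their own pace and stop on an object; "squeeze" is the grip in N (left out, the last holds). Time passes only in rows, so rows that do not move let the fingers close. It gives the time, the measured TCP pose, the force, the opening and the grip force at its end, in the units of the state.
- bot.get_state(): the state, without advancing time (a new reading comes with each control period).
- bot.capture(name): name is "side" or "top" or "wrist"; returns a dict with "pixels" (400x640x3 uint8, blue, green, red), "fx", "fy", "cx", "cy" (pixels), "xyz" and "orientation" of the camera in the world. Camera axes: x right, y down, z forward; pixel columns grow to the right and rows downward; lengths in mm; the calibration is good to about 2 mm. The wrist camera is an equidistant fisheye: a pixel r from the principal point sees the ray r / f radians off the axis. A picture is of the moment at which its call begins. There is no depth.
- bot.finish_job(): hands the job in; it is judged then, once.
Trained networks look in a picture, given as the dict that the camera call returned (one of the last four; its "shot" number tells which), for a name from the list of things; names that differ only in an ending like _2 or _b are one class to them, and where a whole thing is asked for, a point or a joint stands for the part that bears it (a point fixed in the world has none). Each returns a list of dicts, best first, with "p" (0 to 1); they miss things now and then, are a little off and sometimes report something else, mostly with a low value. They report only what shows in the picture. A call takes as long as a camera call.
- bot.silhouettes(picture, thing): "pixels" (400x640 bool, what is visible of it) and "bbox" ([left, top, right, bottom] in pixels, round what is visible of it).
- bot.place_of(picture, thing): "centre" ([column, row] in pixels: a listed point, or the origin of a listed thing).
The state is a dict: "time_s": time; "joints": joint angles; "joint_velocities": joint speeds; "tau": joint torques, N m; "eef_pos": TCP position; "ee_rot": TCP orientation; "force": force on the tool from outside, world axes, zero at the start; "moment": the same for the moment, N m; "grip_width": finger opening in mm; "gripper_force": force on a finger pad.
Only numpy, scipy, OpenCV 4.12 (cv2) and the standard library are available. Lean on these libraries where they do the work, as an engineer would, in place of code of your own. Each camera call takes 0.05 s, during which the arm holds its last target. There are 200 camera calls.

## Working session

There is one attempt and no reset: what is moved stays moved. The work goes in short steps, Python scripts to look and compute and a tool call to move; the robot and the scene stay as the last step left them, time stands still between calls to the robot, and variables do not carry over. Pictures are saved under pics/ and viewed, at most 10 in all, crops included, and the job is handed in when it is done.

Besides the shell and the picture viewer there is one more tool, called after ">>>" as name([rows], argument=value, ...), one row to a line, values as JSON. servo_tool: Moves the arm, as the interface text tells. Its arguments: {"type":"object","properties":{"motion":{"type":"array"},"gripper":{"type":"number"},"squeeze":{"type":"number"}},"required":["motion"]}

```bash
mkdir -p pics; ls; cat > h.py <<'E'
import numpy as np, cv2
from scipy.spatial.transform import Rotation as R
from plant import bot
def rotm(o):
    o=np.array(o,float)
    return o if o.shape==(3,3) else (R.from_rotvec(o) if o.size==3 else R.from_quat(o)).as_matrix()
def ray(p,uv):
    d=np.array([(uv[0]-p['cx'])/p['fx'],(uv[1]-p['cy'])/p['fy'],1.])
    return np.array(p['xyz'],float), rotm(p['orientation'])@d
def proj(p,X):
    c=rotm(p['orientation']).T@(np.array(X,float)-np.array(p['xyz']))
    return np.array([p['cx']+p['fx']*c[0]/c[2],p['cy']+p['fy']*c[1]/c[2]])
def onz(p,uv,z):
    o,d=ray(p,uv); return o+d*(z-o[2])/d[2]
E
python3 - <<'E'
from h import *
ims=[]
for n in ['side','top']:
    p=bot.capture(n); ims.append(p['pixels'])
    print(n,np.round(p['xyz']),np.round(p['orientation'],3),p['fx'],p['cx'],p['cy'])
    for t in ['shield_box','flap_hinge','flap_edge','lid_hinge','lid_edge','flight_board','glue_bottle','charger_brick']:
        r=bot.place_of(p,t)
        print(t,[(np.round(q['centre'],1),round(q['p'],2)) for q in r[:2]])
    cv2.imwrite(f'pics/{n}0.png',p['pixels'])
s=bot.get_state(); print(s['time_s'],s['ee_rot'],s['force'])
E
```

```text
pics
side [   62. -1314.   842.] [-2.07   0.343 -0.201] 502.59080392828605 321.095863962031 195.44529228002267
shield_box [(array([329. , 290.4]), 0.83)]
flap_hinge [(array([316.7, 297.4]), 0.87)]
flap_edge [(array([317.9, 263.8]), 0.8)]
lid_hinge [(array([344.3, 259. ]), 0.66)]
lid_edge [(array([343.3, 210.3]), 0.96)]
flight_board [(array([325.1, 285.1]), 0.56)]
glue_bottle [(array([340. , 171.9]), 0.59), (array([315.4, 296.1]), 0.47)]
charger_brick [(array([267.5, 166.5]), 0.58)]
top [ 306.  -35. 1363.] [-2.122  2.162 -0.144] 438.31990466807986 327.21055502211595 199.31953717966672
shield_box [(array([448.1, 230.6]), 0.78), (array([460.3, 247. ]), 0.25)]
flap_hinge [(array([459.6, 246.5]), 0.52)]
flap_edge [(array([465.9, 242.4]), 0.49)]
lid_hinge [(array([432.2, 211.2]), 0.78)]
lid_edge [(array([443.3, 201. ]), 0.93)]
flight_board [(array([447.4, 229.6]), 0.52)]
glue_bottle [(array([253.2, 155. ]), 0.67)]
charger_brick [(array([338.2, 173.9]), 0.19)]
0.9 [6.86811238e-01 3.06559336e+00 2.32705848e-05] [-0.2211313  -0.3440624  -0.34169901]
```

```bash
python3 - <<'E'
from h import *
P={}
from scipy.optimize import least_squares
pts={}
for n in ['side','top']:
    p=bot.capture(n); P[n]=p
    pts[n]={t:bot.place_of(p,t)[0]['centre'] for t in ['shield_box','flap_hinge','flap_edge','lid_hinge','lid_edge','flight_board']}
def model(v):
    x,y,th,fa,la=v; c,s=np.cos(th),np.sin(th)
    f=lambda a,z:np.array([x+c*a,y+s*a,z])
    return {'shield_box':f(0,0),'flap_hinge':f(-57.5,38),'flight_board':f(0,24),'lid_hinge':f(74,50),
     'flap_edge':f(-57.5+78*np.cos(fa)-3*np.sin(fa),38+78*np.sin(fa)+3*np.cos(fa)),
     'lid_edge':f(74-145*np.cos(la)+10*np.sin(la),50+145*np.sin(la)+10*np.cos(la))}
def res(v):
    m=model(v); return np.concatenate([proj(P[n],m[t])-pts[n][t] for n in P for t in m])
print(onz(P['top'],pts['top']['shield_box'],0),onz(P['top'],pts['top']['lid_hinge'],50))
b=onz(P['top'],pts['top']['flight_board'],24)
best=min((least_squares(res,[b[0],b[1],t0,1.5,1.6],loss='soft_l1') for t0 in np.arange(-3,3,.7)),key=lambda r:r.cost)
print(best.x,best.cost); print(res(best.x).reshape(2,-1,2).round(1))
a=cv2.resize(P['side']['pixels'][180:340,240:420],None,fx=4,fy=4)
b=cv2.resize(P['top']['pixels'][140:300,200:500],None,fx=2.66,fy=2.66)
cv2.imwrite('pics/a.png',cv2.resize(P['side']['pixels'][120:345,220:520],(800,600)));cv2.imwrite('pics/b.png',cv2.resize(P['top']['pixels'][100:325,200:500],(800,600)))
s=bot.get_state();print(R.from_rotvec(s['ee_rot']).as_matrix().round(3))
E
```

```text
[ 398.67582853 -396.1132452     0.        ] [ 459.06621104 -336.35801021   50.        ]
[ 397.17065379 -385.68603988    0.73838934    1.36460663    1.55137965] 48.45975671275273
[[[ 1.   1. ]
  [-1.7 -4.6]
  [ 1.2 -1.6]
  [ 0.3 -0.3]
  [-1.2 -0.8]
  [-0.3 -2.1]]

 [[-3.3  0.5]
  [ 1.3 -2. ]
  [ 4.7 29. ]
  [-0.   2.4]
  [ 0.6 -1.2]
  [ 1.  -0.4]]]
[[-0.904  0.427  0.   ]
 [ 0.427  0.904  0.   ]
 [ 0.     0.    -1.   ]]
```

View pics/a.png

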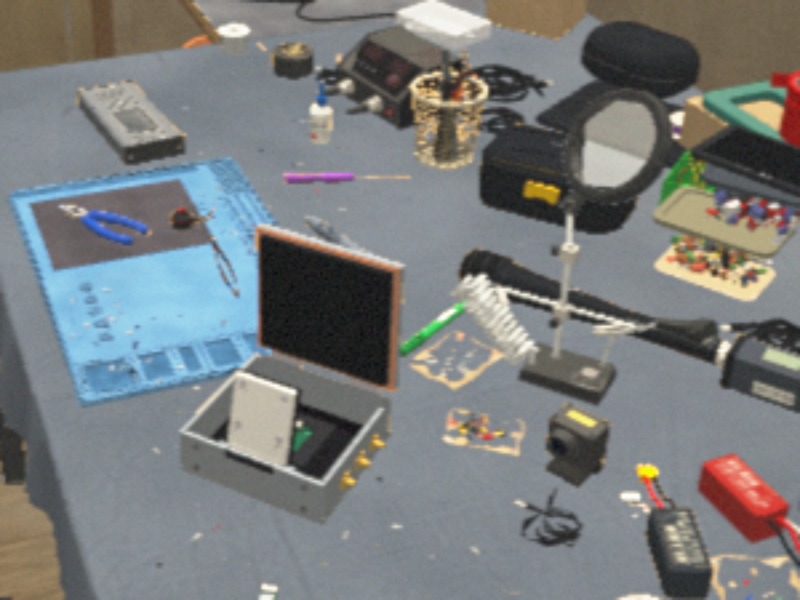

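View pics/b.png

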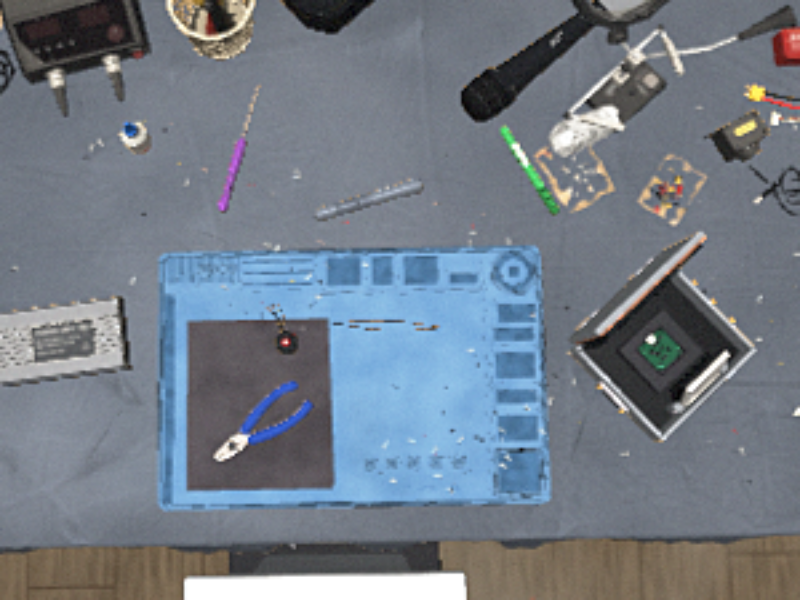

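The side view shows the open box, with the flap standing up at about (262,420) and the lid upright at about (330,310). The top view shows the box yawed about 45° at (660,340), and the board in its nest. I'll refine the fit and check it with an overlay.

```bash
cat >> h.py <<'E'
from scipy.optimize import least_squares
N=['shield_box','flap_hinge','flight_board','lid_hinge','flap_edge','lid_edge']
def model(v):
    x,y,th,fa,la=v; c,s=np.cos(th),np.sin(th)
    f=lambda a,z:np.array([x+c*a,y+s*a,z])
    return {'shield_box':f(0,0),'flap_hinge':f(-57.5,38),'flight_board':f(0,24),'lid_hinge':f(74,50),
     'flap_edge':f(-57.5+78*np.cos(fa)-3*np.sin(fa),38+78*np.sin(fa)+3*np.cos(fa)),
     'lid_edge':f(74-145*np.cos(la)+10*np.sin(la),50+145*np.sin(la)+10*np.cos(la))}
def bx(v,q):
    c,s=np.cos(v[2]),np.sin(v[2]); return np.array([v[0]+c*q[0]-s*q[1],v[1]+s*q[0]+c*q[1],q[2]])
def flapc(v):
    fa=v[3]; return [bx(v,(-57.5+r*np.cos(fa)-3*np.sin(fa),w,38+r*np.sin(fa)+3*np.cos(fa))) for r,w in [(10,30),(78,30),(78,-30),(10,-30)]]
def lidc(v):
    la=v[4]; return [bx(v,(74-r*np.cos(la)+10*np.sin(la),w,50+r*np.sin(la)+10*np.cos(la))) for r,w in [(0,76),(145,76),(145,-76),(0,-76)]]
def rim(v): return [bx(v,q) for q in [(-70,75,50),(70,75,50),(70,-75,50),(-70,-75,50)]]
def overlay(p,v,f,c0,k,name):
    im=cv2.resize(p['pixels'][c0[1]:c0[3],c0[0]:c0[2]],None,fx=k,fy=k,interpolation=cv2.INTER_CUBIC)
    for pts,col in [(rim(v),(0,0,255)),(flapc(v),(0,255,0)),(lidc(v),(255,0,255))]:
        q=np.array([(proj(p,X)-c0[:2]+.5)*k for X in pts]).astype(int); cv2.polylines(im,[q],True,col,1)
    return im
E
python3 - <<'E'
from h import *
O=[];P={}
for i in range(3):
  for n in ['side','top']:
    p=bot.capture(n); P[n]=p
    for t in N:
        for q in bot.place_of(p,t)[:1]: 
            if q['p']>.35: O.append((n,t,q['centre']))
def res(v):
    m=model(v); return np.concatenate([proj(P[n],m[t])-c for n,t,c in O])
b=least_squares(res,[397,-388,.74,1.5,1.6],loss='cauchy',f_scale=1.5); v=b.x
print(v)
np.save('v.npy',v)
a=overlay(P['side'],v,0,(270,190,390,330),4,0);c=overlay(P['top'],v,0,(400,170,500,280),5,0)
h=min(len(a),len(c));w=np.hstack([a[:h],c[:h]]);w=cv2.resize(w,(800,int(h*800/w.shape[1])));cv2.imwrite('pics/c.png',w)
E
```

```text
[ 395.41008319 -388.87159845    0.72101382    1.3312174     1.58774341]
```

View pics/c.png

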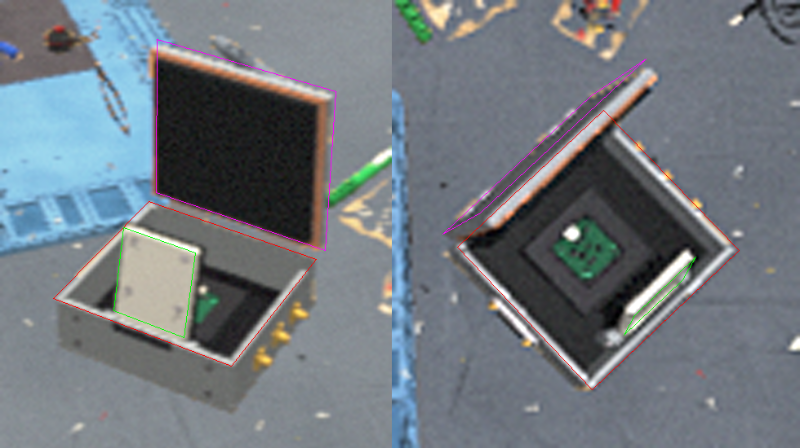

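The rim fits in both views and the lid leans slightly forward (about 1.45). Next I'll plan the flight to a point in front of the flap.

```bash
python3 - <<'E'
from h import *
v=np.load('v.npy'); s=bot.get_state(); p=np.array(s['eef_pos']); M=R.from_rotvec(s['ee_rot']).as_matrix()
T=bx(v,(-100,0,230)); print(p,T,s['time_s'])
way=[np.array([330,250,240.]),np.array([390,50,240.]),np.array([385,-200,240]),T]
yaw=np.arctan2(M[1,0],M[0,0]); tot=yaw-v[2]; print(tot)
rows=[];turn=0
for w in way:
    while np.linalg.norm(w-p)>1.5:
        d=w-p; n=np.linalg.norm(d); d=d*min(1,48/n)
        t=np.round(min(.14,tot-turn),2)
        m=M.T@d; m=np.round(m/10,1); rows.append(list(map(float,m))+[float(t)])
        p=p+M@m*10; M=M@R.from_rotvec([0,0,t]).as_matrix(); turn+=t
print(len(rows),turn)
for i in range(0,len(rows),12): print(rows[i:i+12])
E
```

```text
[224.01627573 474.83019706 231.27722002] [ 320.29639833 -454.88625096  230.        ] 3.7
1.979838025751669
23 1.9800000000000009
[[-3.7, -3.1, -0.2, 0.14], [-4.1, -2.5, -0.2, 0.14], [-4.4, -1.9, -0.1, 0.14], [-4.6, -1.3, -0.2, 0.14], [-4.8, -0.6, -0.1, 0.14], [-0.8, 0.0, -0.1, 0.14], [-4.8, 0.0, 0.0, 0.14], [-4.8, 0.7, 0.0, 0.14], [-4.6, 1.3, 0.0, 0.14], [-4.4, 2.0, 0.0, 0.14], [-1.4, 0.9, 0.0, 0.14], [-4.4, 1.8, 0.0, 0.14]]
[[-4.1, 2.4, 0.0, 0.14], [-3.8, 3.0, 0.0, 0.14], [-3.3, 3.5, 0.0, 0.02], [-3.2, 3.5, 0.0, -0.0], [-0.7, 0.8, 0.0, -0.0], [-4.0, 2.7, 0.2, -0.0], [-4.0, 2.7, 0.2, -0.0], [-3.9, 2.7, 0.2, -0.0], [-4.0, 2.7, 0.2, -0.0], [-3.9, 2.7, 0.2, -0.0], [-1.9, 1.4, 0.0, -0.0]]
```

>>> servo_tool([
  [-3.7,-3.1,-0.2,0.14],
  [-4.1,-2.5,-0.2,0.14],
  [-4.4,-1.9,-0.1,0.14],
  [-4.6,-1.3,-0.2,0.14],
  [-4.8,-0.6,-0.1,0.14],
  [-0.8,0.0,-0.1,0.14],
  [-4.8,0.0,0.0,0.14],
  [-4.8,0.7,0.0,0.14],
  [-4.6,1.3,0.0,0.14],
  [-4.4,2.0,0.0,0.14],
  [-1.4,0.9,0.0,0.14],
  [-4.4,1.8,0.0,0.14],
], gripper=1)

```text
time_s: 4.9
eef_pos: [389.3, 1.8, 240.4]
ee_rot: [-2.744, -1.529, -0.001]
force: [-0.3, 0.3, -0.3]
grip_width: -0.0
gripper_force: 0.0
```

>>> servo_tool([
  [-4.1,2.4,0.0,0.14],
  [-3.8,3.0,0.0,0.14],
  [-3.3,3.5,0.0,0.02],
  [-3.2,3.5,0.0,0],
  [-0.7,0.8,0.0,0],
  [-4.0,2.7,0.2,0],
  [-4.0,2.7,0.2,0],
  [-3.9,2.7,0.2,0],
  [-4.0,2.7,0.2,0],
  [-3.9,2.7,0.2,0],
  [-1.9,1.4,0.0,0],
  [0,0,0,0],
])

```text
time_s: 6.1
eef_pos: [319.7, -457.0, 229.5]
ee_rot: [-2.94, -1.104, 0.0]
force: [0.0, 0.4, 0.5]
grip_width: 0.0
gripper_force: 0.0
```

```bash
cat >> h.py <<'E'
def where():
    v=np.load('v.npy'); s=bot.get_state(); p=np.array(s['eef_pos']); M=R.from_rotvec(s['ee_rot']).as_matrix()
    c,t=np.cos(v[2]),np.sin(v[2]); B=np.array([[c,t,0],[-t,c,0],[0,0,1]])
    print('t',s['time_s'],'box TCP',(B@(p-[v[0],v[1],0])).round(1),'F box',(B@np.array(s['force'])).round(1),'w',round(s['grip_width'],1)); print((B@M).round(3))
E
python3 -c "
from h import *
where()
p=bot.capture('wrist'); print(p['fx'],p['xyz']); cv2.imwrite('pics/w.png',p['pixels'])"
```

```text
t 6.1 box TCP [-101.8   -1.2  229.5] F box [0.3 0.3 0.5] w 0.0
[[ 1.    -0.003  0.   ]
 [-0.003 -1.     0.001]
 [ 0.    -0.001 -1.   ]]
309.70691628693146 [ 372.80905721 -409.49803109  372.07599376]
```

View pics/w.png

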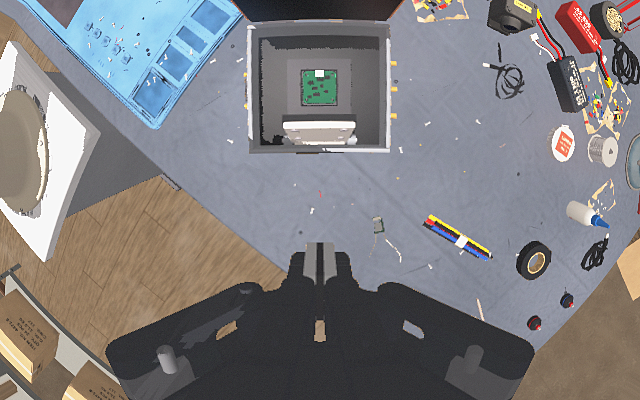

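The wrist view shows the box square to the tool, with the flap at about (320,132) and the board at (319,88). The wrist camera sticks out 70 mm toward the lid, so I'll turn the tool 90° while descending.

>>> servo_tool([
  [0,0,1.3,-0.15],
  [0,0,1.3,-0.15],
  [0,0,1.3,-0.15],
  [0,0,1.3,-0.15],
  [0,0,1.3,-0.15],
  [0,0,1.3,-0.15],
  [0,0,1.3,-0.15],
  [0,0,1.3,-0.15],
  [0,0,1.3,-0.15],
  [0,0,1.3,-0.15],
  [0,0,1.1,-0.07],
  [0,0,0,0],
])

```text
time_s: 7.35
eef_pos: [321.1, -453.2, 88.5]
ee_rot: [-1.293, -2.861, -0.003]
force: [-0.0, 0.8, 1.2]
grip_width: -0.2
gripper_force: 0.0
```

```bash
python3 -c "
from h import *
where()"
```

```text
t 7.35 box TCP [-98.3   0.8  88.5] F box [0.5 0.7 1.2] w -0.2
[[-0.001  1.     0.001]
 [ 1.     0.001  0.002]
 [ 0.002  0.001 -1.   ]]
```

>>> servo_tool([
  [0,1.2,0,0],
  [0,1.0,0,0],
  [0,1.0,0,0],
  [0,0.5,0.1,0],
  [0,0.5,0.1,0],
  [0,0.5,0.2,0],
  [0,0.4,0.2,0],
  [0,0.4,0.3,0],
  [0,0.4,0.3,0],
])

```text
time_s: 8.25
eef_pos: [365.1, -416.1, 77.0]
ee_rot: [1.297, 2.861, -0.0]
force: [-0.4, 0.1, 0.8]
grip_width: -0.4
gripper_force: 0.5
```

```bash
python3 -c "
from h import *
where()
p=bot.capture('wrist'); cv2.imwrite('pics/w2.png',p['pixels'])"
```

```text
t 8.25 box TCP [-40.8  -0.5  77. ] F box [-0.2  0.3  0.8] w -0.4
[[ 0.001  1.    -0.   ]
 [ 1.    -0.001 -0.   ]
 [-0.    -0.    -1.   ]]
```

View pics/w2.png

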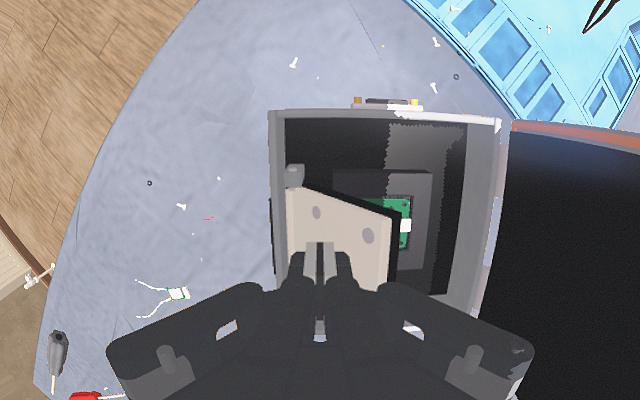

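The flap is folding, with its free end at (390,245), and both board and lid are clear. I'll continue down.

>>> servo_tool([
  [0,0.4,0.4,0],
  [0,0.3,0.4,0],
  [0,0.3,0.4,0],
  [0,0.25,0.4,0],
  [0,0.2,0.4,0],
  [0,0.15,0.4,0],
  [0,0.1,0.4,0],
  [0,0.1,0.3,0],
  [0,0,0.3,0],
  [0,0,0.2,0],
  [0,0,0,0],
])

```text
time_s: 9.4
eef_pos: [378.4, -404.3, 41.2]
ee_rot: [-1.296, -2.861, -0.0]
force: [0.4, -0.4, 0.8]
grip_width: -0.2
gripper_force: 0.0
```

```bash
python3 -c "
from h import *
where()"
```

```text
t 9.4 box TCP [-23.   -0.4  41.2] F box [ 0.1 -0.6  0.8] w -0.2
[[ 0.001  1.     0.   ]
 [ 1.    -0.001  0.   ]
 [ 0.     0.    -1.   ]]
```

>>> servo_tool([
  [0,0,0.1,0],
  [0,0,0.1,0],
  [0,0,0,0],
])

```text
time_s: 9.7
eef_pos: [378.5, -404.5, 40.7]
ee_rot: [1.296, 2.861, -0.001]
force: [-3.4, 5.8, 15.5]
grip_width: 0.1
gripper_force: 7.7
```

```bash
python3 -c "
from h import *
where()"
```

```text
t 9.7 box TCP [-23.   -0.6  40.7] F box [ 1.3  6.6 15.5] w 0.1
[[ 0.001  1.    -0.   ]
 [ 1.    -0.001 -0.   ]
 [-0.    -0.    -1.   ]]
```

The flap is on its stop: 15 N at z = 40.7, against an expected 41. Next I'll rise, cross over the lid and look.

>>> servo_tool([
  [0,0,-1,0],
  [0,0,-3,0],
  [0,0,-4.5,0],
  [0,0,-4.5,0],
  [0,0,-4.5,0],
  [0,0,-4.5,0],
  [0,4,0,0],
  [0,4,0,0],
  [0,4,0,0],
  [0,3.5,0,0],
  [0,0,0,0],
])

```text
time_s: 10.8
eef_pos: [497.2, -299.4, 259.3]
ee_rot: [1.29, 2.864, 0.001]
force: [0.9, 0.1, 0.5]
grip_width: -0.2
gripper_force: 0.0
```

```bash
python3 -c "
from h import *
where()
v=np.load('v.npy'); p=bot.capture('side'); v[3]=0;v[4]=1.45
cv2.imwrite('pics/d.png',overlay(p,v,0,(250,150,400,330),3,0))"
```

```text
t 10.8 box TCP [135.6   0.  259.3] F box [ 0.7 -0.5  0.5] w -0.2
[[-0.003  1.     0.001]
 [ 1.     0.003  0.   ]
 [ 0.     0.001 -1.   ]]
```

View pics/d.png

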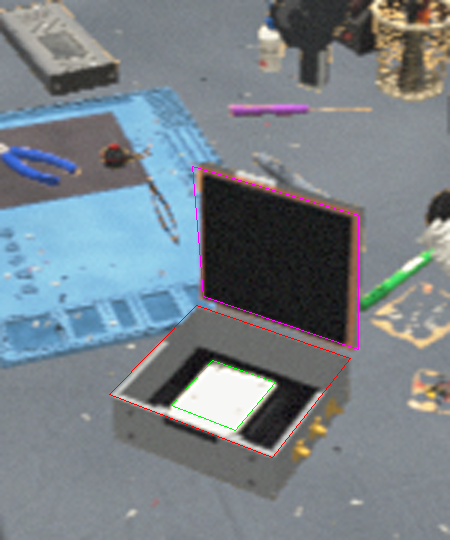

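The flap lies level inside the tub (white area around (225,400)), and the lid stands at about 1.5. Next I'll descend behind the lid and push.

>>> servo_tool([
  [0,0,3.2,0],
  [0,0,3.2,0],
  [0,0,3.0,0],
  [0,-1.7,0,0],
  [0,-1.5,0,0],
  [0,-1.2,0,0],
  [0,-1.2,0,0],
  [0,-1.1,0.2,0],
  [0,-1.1,0.2,0],
  [0,-1.1,0.4,0],
  [0,-1.1,0.4,0],
])

```text
time_s: 11.95
eef_pos: [419.3, -368.9, 153.2]
ee_rot: [1.296, 2.861, -0.001]
force: [2.9, 1.6, -0.7]
grip_width: -0.1
gripper_force: 1.4
```

```bash
python3 -c "
from h import *
where()"
```

```text
t 11.95 box TCP [ 31.1  -0.7 153.2] F box [ 3.2 -0.7 -0.7] w -0.1
[[ 0.001  1.    -0.   ]
 [ 1.    -0.001 -0.001]
 [-0.001 -0.    -1.   ]]
```

>>> servo_tool([
  [0,-0.8,0.7,0],
  [0,-0.8,0.7,0],
  [0,-0.8,0.8,0],
  [0,-0.8,0.8,0],
  [0,-0.6,0.9,0],
  [0,-0.6,1.0,0],
  [0,-0.4,0.7,0],
  [0,-0.3,0.7,0],
  [0,-0.2,0.6,0],
  [0,-0.1,0.4,0],
])

```text
time_s: 12.95
eef_pos: [379.0, -403.7, 79.7]
ee_rot: [-1.296, -2.861, -0.0]
force: [0.2, -0.8, 1.9]
grip_width: -0.1
gripper_force: 0.7
```

```bash
python3 -c "
from h import *
where()"
```

```text
t 12.95 box TCP [-22.1  -0.3  79.7] F box [-0.3 -0.7  1.9] w -0.1
[[ 0.001  1.    -0.   ]
 [ 1.    -0.001  0.001]
 [ 0.001 -0.    -1.   ]]
```

Now slowly to 60 mm and press.

>>> servo_tool([
  [0,0,0.2,0],
  [0,0,0.2,0],
  [0,0,0.2,0],
  [0,0,0.2,0],
  [0,0,0.2,0],
  [0,0,0.2,0],
  [0,0,0.2,0],
  [0,0,0.2,0],
  [0,0,0.1,0],
  [0,0,0.1,0],
  [0,0,0.1,0],
  [0,0,0,0],
])

```text
time_s: 14.15
eef_pos: [379.2, -403.6, 61.1]
ee_rot: [-1.296, -2.861, -0.0]
force: [0.8, 0.6, 0.9]
grip_width: -0.3
gripper_force: 0.0
```

```bash
python3 -c "
from h import *
where()"
```

```text
t 14.15 box TCP [-21.9  -0.3  61.1] F box [ 1.  -0.1  0.9] w -0.3
[[ 0.001  1.     0.   ]
 [ 1.    -0.001  0.   ]
 [ 0.     0.    -1.   ]]
```

>>> servo_tool([
  [0,0,0.1,0],
  [0,0,0.05,0],
  [0,0,0.05,0],
  [0,0,0.05,0],
  [0,0,0,0],
  [0,0,0,0],
])

```text
time_s: 14.75
eef_pos: [379.2, -403.7, 60.0]
ee_rot: [1.296, 2.862, -0.0]
force: [-4.2, 4.2, 12.9]
grip_width: -0.2
gripper_force: 6.3
```

```bash
python3 -c "
from h import *
where()"
```

```text
t 14.75 box TCP [-21.9  -0.4  60. ] F box [-0.4  5.9 12.9] w -0.2
[[ 0.001  1.    -0.   ]
 [ 1.    -0.001 -0.   ]
 [-0.    -0.    -1.   ]]
```

>>> servo_tool([
  [0,0,0.05,0],
  [0,0,0,0],
  [0,0,0,0],
  [0,0,-0.5,0],
  [0,0,-1.5,0],
  [0,0,-4,0],
  [0,0,-4.5,0],
  [0,0,-4.5,0],
  [0,0,0,0],
])

```text
time_s: 15.65
eef_pos: [380.5, -405.5, 214.3]
ee_rot: [1.292, 2.853, -0.009]
force: [-0.3, 0.4, 0.9]
grip_width: 0.2
gripper_force: 0.0
```

```bash
python3 -c "
from h import *
where()
v=np.load('v.npy'); v[3]=0;v[4]=0
a=[overlay(bot.capture('side'),v,0,(270,220,390,330),3,0),overlay(bot.capture('top'),v,0,(400,170,500,280),3,0)]
cv2.imwrite('pics/e.png',np.hstack(a))"
```

```text
t 15.65 box TCP [-22.1  -2.6 214.3] F box [0.  0.5 0.9] w 0.2
[[ 0.001  1.    -0.002]
 [ 1.    -0.001 -0.011]
 [-0.011 -0.002 -1.   ]]
```

View pics/e.png

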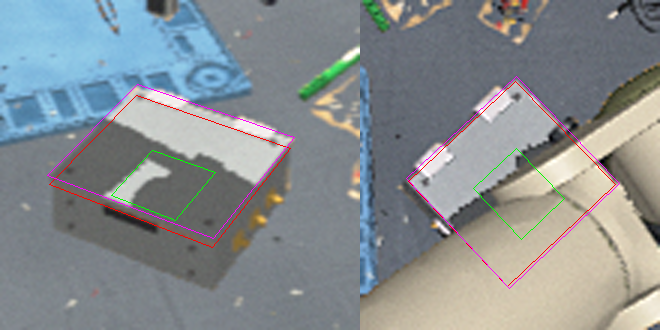

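The lid matches the shut outline in both views: its edge runs (50,178) to (215,240) in the side view. The robot is clear of the box.

```bash
python3 -c "
from h import *
print(bot.finish_job())"
```

```text
the job is handed in; nothing more can be done
None
```

The hold-down flap was pushed fully down first, then the lid was eased shut without slamming; both reached their stops, nothing was gripped, and the job is handed in with the robot clear of the box.

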